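# Tip a joint ball into the parts washer through its slotted cover

## Task

Take the long boat-shaped dipper that carries the steel ball by its upright handle, lower it level through the slot in the cover of the parts washer, and tip it inside so that the ball rolls out into the tank. Keep the boat clear of the cover on the way in, while tipping and on the way out, then stand the empty boat upright on the bench again, beside the washer. Leave the round cup dipper alone.

Things in the scene. Friction and masses are not known exactly. Their poses are not given: they have to be found in the camera images.
- boat: loose steel dipper, 0.24 kg: open trough 76 mm long (x), 32 wide (y), 32 high; over its middle a bail to z = 70 mm, a flat bar 20 x 10 mm (x, y), then a wooden grip block 34 x 14 mm (x, y), z = 148 to 192 mm: pinch it across y with 20 N or more. Origin: centre of underside; z up. Nose (+x end) open, pointing away from the robot within 35 degrees of its x at the start; tail (-x) walled
- ball_center (a point): centre of the loose steel ball, 20 mm across, 33 g, lying in the boat's tail end, 25 mm to the boat's -x and 16 mm above its underside. The trough's floor climbs 14 degrees from tail to nose, which keeps the ball in while the boat is carried smoothly and level; with the nose tipped down 30 to 40 degrees it rolls out within a second
- cover: fixed steel plate 260 x 190 x 4 mm on the green washer tank, top face 125 mm above the bench, with one slot 130 x 64 mm. Origin: slot's centre at the top face; x along the slot, within 30 degrees of the robot's x; z up. Tank inside 250 x 180 mm, floor at 5 mm. With its underside 90 mm below the top face and turned about the slot's centre, the boat tips 40 degrees clear of everything
- cup: loose bystander, to be left alone: round steel cup dipper, 56 mm across and 36 mm high, with the same bail and wooden grip as the boat but a short stem, 115 mm high in all; it stands about 20 cm to one side of the boat. Origin: centre of the underside, z up
Not all that is in view belongs to the job. Leave any pink or turquoise look-alike of the boat alone.

How it is judged:
By the outcome, as a careful person would: the job done as asked, in the order asked, and still so for the second after the job is handed in, with the robot touching nothing.
It also fails if it takes over 64 s, if anything falls off the work surface, if the arm or the gripper's body presses on something with over 40 N, if the wrist force passes 120 N, or if a joint passes its speed limit or range.

## Robot

A 6-joint arm with a two-finger parallel gripper is mounted at the origin on the work surface. World frame = base frame: x ahead of the robot, y to its left, z up, the work surface at z = 0. Lengths are in mm, angles in rad, forces in N, time in s.
With the tool pointing down it reaches from about 350 to 975 mm from the base axis. Payload 7.1 kg.
Tool frame: the origin (TCP) lies at the centre of the arm's flange, where the gripper is bolted on; the fingertips stand 182 mm ahead of it and the grasp point (between the pads) lies 163 mm ahead of it; x points along the fingers, y is the direction in which the jaws open and shut, and the axes are right-handed (so a half turn about x gives the same grasp; the last joint's range is limited). The gripper opens to 88 mm and grips with 3 to 60 N. Pads are 20 mm wide; open, the fingers measure 115 mm over their backs; the gripper's body (75 mm by 178 mm) begins 61 mm behind the grasp point.
Start: joints at [1.261, 0.423, 1.63, -0, 1.089, -0.019], TCP at [179.168, 598.753, 404.675] pointing down, gripper open.
Joint ranges: [-3, 3], [-0.9, 2.11], [0.09, 2.58], [-1.31, 4.45], [0.11, 2.69], [-2.54, 2.54]. Speed limits (rad/s): [2.39, 2.39, 3.01, 3.14, 3.14, 3.14].

## Interface

Orientations are given as a rotation vector (axis times angle).
In Python, from workcell import readout, viewer, workorder, models gives the robot as it stands. The module is installed in compiled form; this text tells all that it offers.
- The arm moves only by the tool apply_moves, never from a script. Its argument "commands" is a list that holds one entry, the list of rows, each a list of 4 numbers: the shift along the world's x, y, z in m, then the turn about the world's z in rad. A call has 1 to 8 rows; each row is the pose to reach, as a shift and turn from the pose commanded when the call began; what a row does not reach only later rows make up. A row lasts 1/8 s, in which the tool goes at most 62.5 mm and 10.7 degrees, less where a joint would pass 70% of its speed; a pose out of reach is approached as far as the arm can. A call with a gripper value outside its range is refused whole. "gripper" is the finger opening in m, from 0 to 0.0878, set as the call begins (left out, the last holds). The fingers move at their own pace and stop on an object; the grip force is fixed at half the most. Time passes only in rows, so rows that repeat a pose let the fingers close. It gives the time, the measured TCP pose, the force and the opening at its end, in the units of the state.
- readout.get_obs(): the state, without advancing time (a new reading comes with each control period).
- viewer.get_image(name): name is "scene" or "top" or "wrist"; returns a dict with "color" (480x640x3 uint8, red, green, blue), "vertical_fov" (degrees; the focal length in pixels is half the picture's height over the tangent of half this angle, whatever the lens; pixels are square), "cx", "cy" (the principal point, pixels), "rvec" (rotation vector, rad) and "tvec" (3), from world to camera coordinates, as OpenCV has them. Camera axes: x right, y down, z forward; pixel columns grow to the right and rows downward; lengths in mm; the calibration is good to about 2 mm. The wrist camera is an equidistant fisheye: a pixel r from the principal point sees the ray r / f radians off the axis. A picture is of the moment at which its call begins. There is no depth.
- workorder.close_job(): hands the job in, once; it reports no verdict.
Trained networks look in the newest picture that a camera, given by its name, has taken for a name from the list of things; names that differ only in an ending like _2 or _b are one class to them, and where a whole thing is asked for, a point or a joint stands for the part that bears it (a point fixed in the world has none). Each returns a list of dicts, best first, with "conf" (0 to 1); they miss things now and then, are a little off and sometimes report something else, mostly with a low value. They report only what shows in the picture. A call takes as long as a camera call. They do not tell look-alikes from the thing itself.
- models.search_frame(camera, label): "position" ([x, y, z] in mm, in world coordinates, good to about 4 mm: the middle of the surface that is visible of it).
- models.place_of(camera, label): "position" ([x, y, z] in mm, in world coordinates, good to about 4 mm: a listed point, or the origin of a listed thing).
The state is a dict: "t": time; "qpos": joint angles; "qvel": joint speeds; "joint_torque": joint torques, N m; "ee_pos": TCP position; "orientation": TCP orientation; "ft_force": force on the tool from outside, world axes, zero at the start; "moment": the same for the moment, N m; "width": finger opening in mm.
Only numpy, scipy, OpenCV 4.12 (cv2) and the standard library are available. Lean on these libraries where they do the work, as an engineer would, in place of code of your own. Each camera call takes 0.05 s, during which the arm holds its last target.

## Working session

There is one attempt and no reset: what is moved stays moved. The work goes in short steps, Python scripts to look and compute and a tool call to move; the robot and the scene stay as the last step left them, time stands still between calls to the robot, and variables do not carry over. Pictures are saved under pics/ and viewed, and the job is handed in when it is done.

Besides the shell and the picture viewer there is one more tool, called by a JSON object that holds its "op" and its "data". apply_moves: Moves the arm, as the interface text tells. Its arguments: {"type":"object","properties":{"commands":{"type":"array","items":{"type":"array","items":{"type":"array","items":{"type":"number"}}}},"gripper":{"type":"number"}},"required":["commands"]}

```bash
mkdir -p pics; cat > h.py <<'E'
import numpy as np, cv2
from workcell import readout, viewer, workorder, models
def snap(cam,fn,crop=None,scale=1):
    im=viewer.get_image(cam); c=im["color"][:,:,::-1].copy()
    if crop: x0,y0,x1,y1=crop; c=c[y0:y1,x0:x1]
    if scale!=1: c=cv2.resize(c,None,fx=scale,fy=scale,interpolation=cv2.INTER_CUBIC)
    cv2.imwrite("pics/"+fn,c); return im
def f(im): return 240/np.tan(np.radians(im["vertical_fov"])/2)
def proj(im,P):
    R=cv2.Rodrigues(np.array(im["rvec"],float))[0]; q=R@np.array(P,float)+np.ravel(im["tvec"])
    return np.array([im["cx"]+f(im)*q[0]/q[2], im["cy"]+f(im)*q[1]/q[2]])
def onz(im,uv,z):
    R=cv2.Rodrigues(np.array(im["rvec"],float))[0]; t=np.ravel(im["tvec"]); C=-R.T@t
    d=R.T@np.array([(uv[0]-im["cx"])/f(im),(uv[1]-im["cy"])/f(im),1]); return C+d*(z-C[2])/d[2]
E
python3 - <<'E'
from h import *
for c in("scene","top","wrist"):
    im=snap(c,c+"0.png"); print(c,im["vertical_fov"],im["cx"],im["cy"],np.ravel(im["rvec"]),np.ravel(im["tvec"]))
    for l in("boat","ball_center","cover","cup"):
        print(l,[(np.round(d["position"]),round(d["conf"],2)) for d in models.place_of(c,l)])
print(readout.get_obs())
E
```

```text
scene 42.181752293433256 322.0217627925725 235.20715643420834 [ 1.77663247  2.07870248 -0.56924954] [  99.84039708 -336.10614583 1509.83625343]
boat [(array([ 528., -195.,   -2.]), 0.78), (array([ 458., -115.,   -2.]), 0.64), (array([ 376., -204.,   -3.]), 0.63)]
ball_center []
cover []
cup [(array([ 494., -306.,   -2.]), 0.61)]
top 43.004261196464306 320.88552473298654 237.4768697288078 [ 2.14517535 -2.14066661  0.16714295] [-47.95390729 505.31329907 919.77958844]
boat [(array([ 378., -200.,   -2.]), 0.95), (array([ 460., -110.,   -4.]), 0.93), (array([ 531., -195.,    1.]), 0.56)]
ball_center [(array([ 435., -110.,   14.]), 0.53)]
cover []
cup [(array([ 492., -305.,    3.]), 0.86)]
wrist 65.70646984690485 322.70106965425094 244.53768696921261 [-2.35480641 -1.75241014 -0.21631077] [-624.18527761  -28.41300757  389.71704791]
boat []
ball_center []
cover []
cup []
{'t': 0.75, 'qpos': array([ 1.26101011e+00,  4.23033110e-01,  1.62988370e+00, -7.31390293e-06,
        1.08855440e+00, -1.90430695e-02]), 'qvel': array([ 1.87255786e-03,  1.03531759e-03, -1.05222471e-03,  9.82165075e-05,
       -1.80224132e-03, -4.08625012e-04]), 'joint_torque': array([-2.54612030e-03, -5.44459140e+01, -2.74021822e+01,  6.44134940e-02,
        1.65699923e-02, -2.68025235e-05]), 'ee_pos': array([179.16455623, 598.76088916, 404.72327797]), 'orientation': array([ 0.22829386,  1.55869684, -0.22810679]), 'ft_force': array([0.57319322, 0.36093784, 0.55118656]), 'moment': array([ 0.04314557, -0.01414597, -0.01735282]), 'width': 87.74268089072616}
```

View pics/scene0.png

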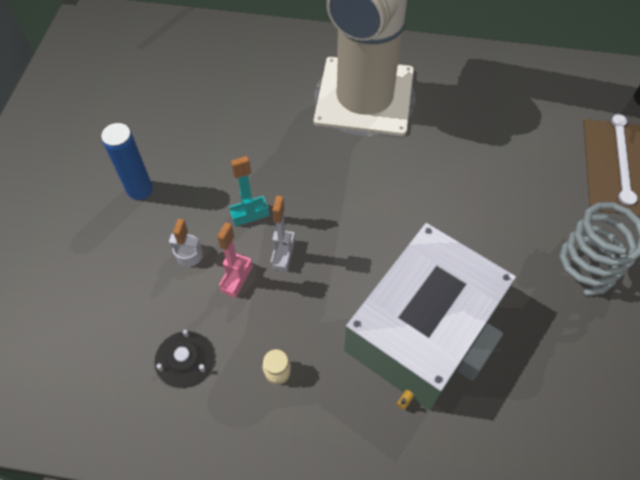

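View pics/top0.png

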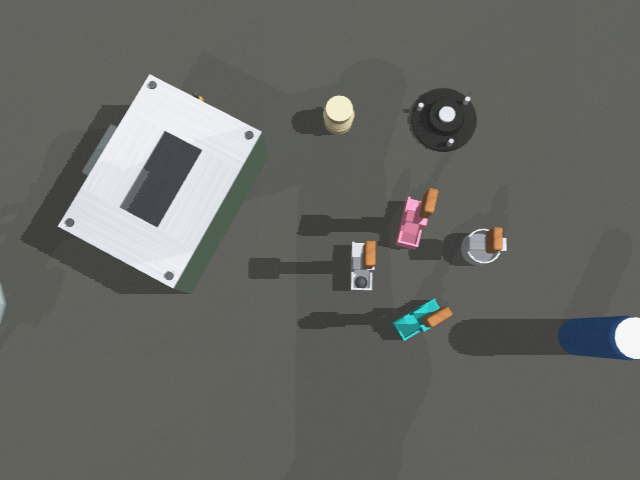

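View pics/wrist0.png

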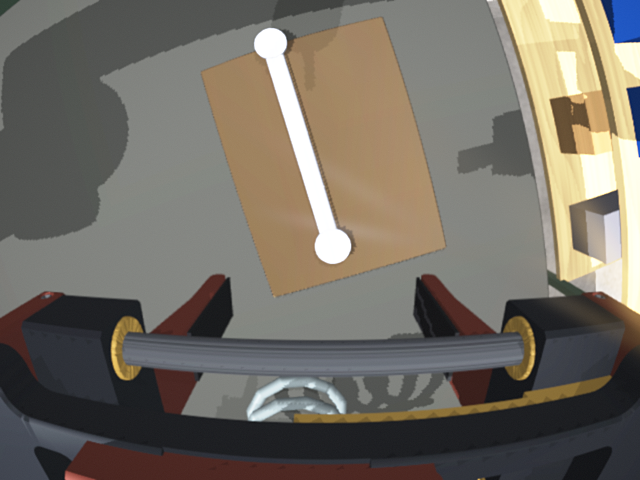

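```bash
python3 - <<'E'
from h import *
im=snap("top","t1.png",(320,190,480,350),4)
im=snap("top","t2.png",(50,65,275,300),3)
im=snap("scene","s1.png",(200,180,330,310),5)
im=viewer.get_image("scene")
c=viewer.get_image("scene"); snap("scene","s2.png",(330,215,530,415),3)
E
```

```text
(no output)
```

View pics/t1.png

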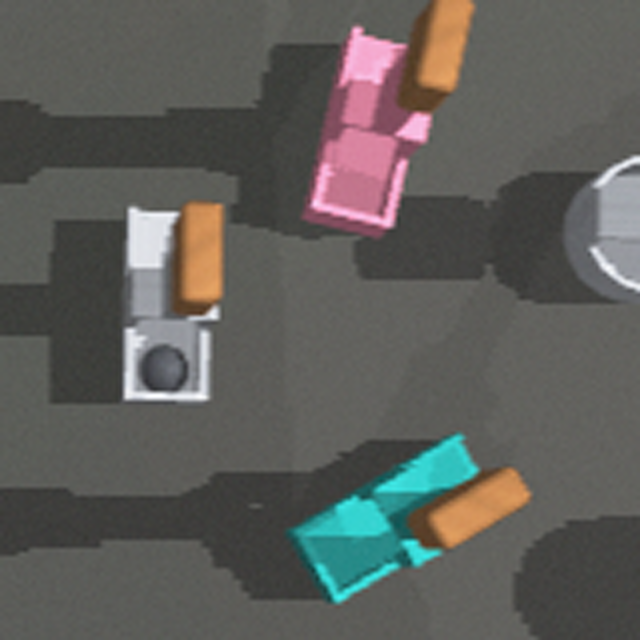

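View pics/t2.png

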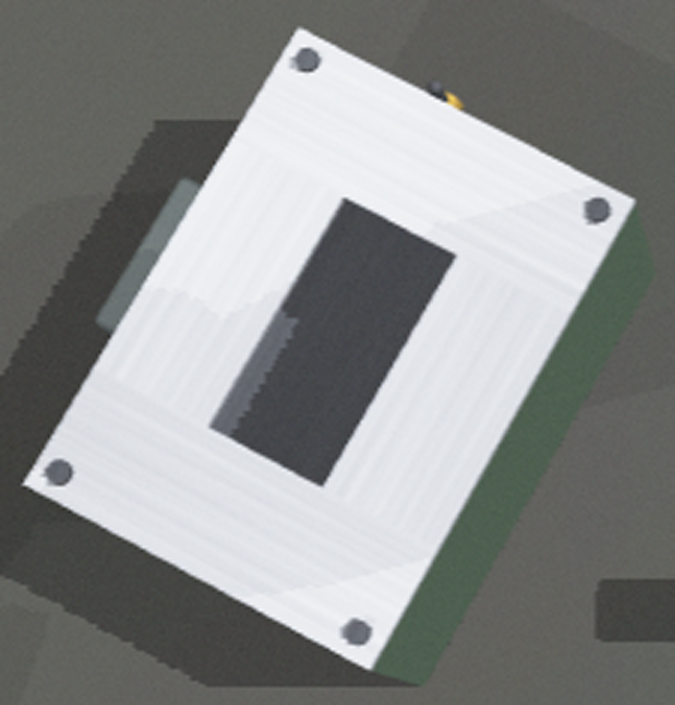

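View pics/s1.png

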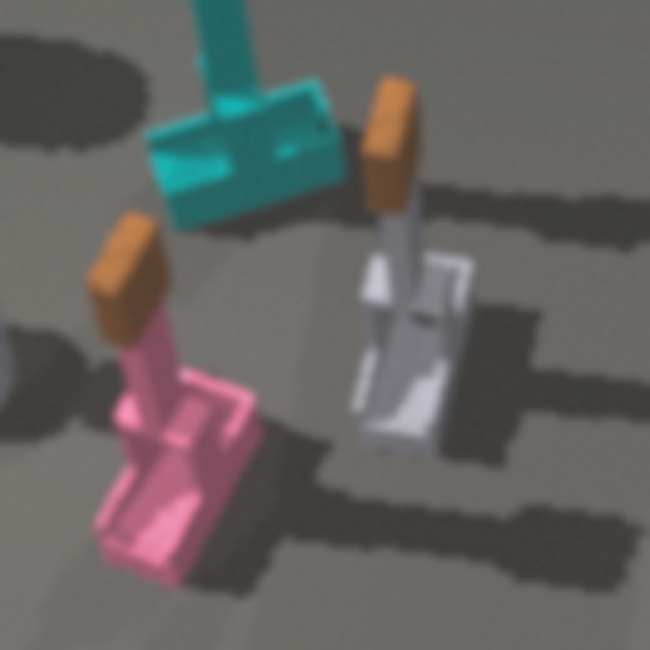

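View pics/s2.png

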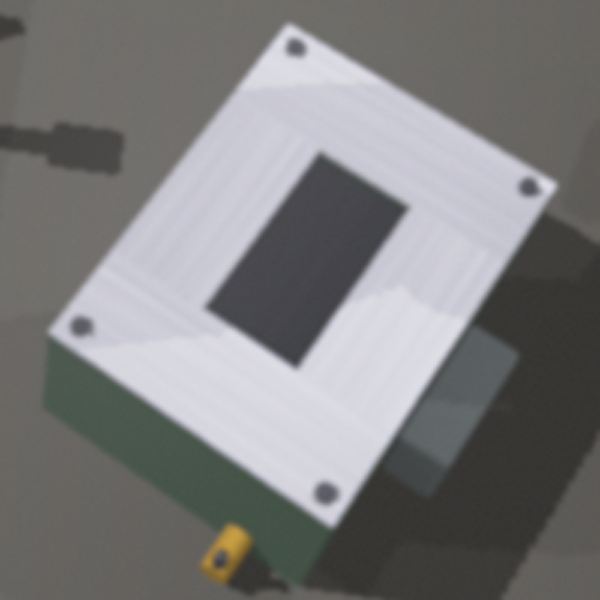

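```bash
python3 - <<'E'
from h import *
T=viewer.get_image("top"); S=viewer.get_image("scene")
def g(im,pts,off,s,z): return np.array([onz(im,((u+.5)/s+off[0]-.5,(v+.5)/s+off[1]-.5),z)[:2] for u,v in pts])
for nm,im,off,sl,pl in(("top",T,(50,65),[(345,198),(456,256),(323,487),(211,430)],[(300,28),(635,201),(372,669),(23,485)]),
  ("scene",S,(330,215),[(320,152),(409,208),(297,368),(206,308)],[(289,23),(557,185),(333,527),(48,331)])):
    for p in(sl,pl):
        w=g(im,p,off,3,125); c=w.mean(0); e=np.roll(w,-1,0)-w
        print(nm,c.round(1),np.linalg.norm(e,axis=1).round(1),(np.degrees(np.arctan2(e[:,1],e[:,0]))%90).round(1))
rim=g(T,[(127,207),(211,401),(124,401)],(320,190),4,32); print("rim",rim.round(1))
print("tail mid",rim[1:].mean(0), "side ang",np.degrees(np.arctan2(*(rim[0]-rim[2])[::-1])))
print("grip top",g(T,[(182,204),(222,203),(213,306),(175,305)],(320,190),4,192).round(1))
print("sgrip top",g(S,[(386,78),(418,84),(407,147),(365,143)],(200,180),5,192).round(1))
for c in("top","scene"):
  viewer.get_image(c)
  print([(d["position"],d["conf"]) for d in models.place_of(c,"boat")+models.place_of(c,"ball_center")])
E
```

```text
top [578.2 185.3] [ 62.5 129.1  61.5 130.4] [62.1 62.4 63.3 62.8]
top [578.7 185.5] [190.  258.7 191.1 261. ] [62.1 62.4 62.8 62.2]
scene [576.9 186.4] [ 62.2 126.4  61.6 127.1] [61.7 62.1 62.3 62.4]
scene [576.5 186.3] [189.6 259.5 190.5 260.7] [61.8 62.3 62.2 62.1]
rim [[ 500.3  -95.2]
 [ 423.7 -127.6]
 [ 423.6  -93.6]]
tail mid [ 423.67250875 -110.60266064] side ang -1.2051767046816555
grip top [[ 477.7 -104.9]
 [ 478.1 -118. ]
 [ 444.  -114.7]
 [ 444.3 -102.3]]
sgrip top [[ 444.4 -114.9]
 [ 445.2 -102.9]
 [ 472.6 -101.7]
 [ 473.3 -116.9]]
[([530.0, -200.1, -2.7], 0.96), ([378.2, -201.6, -1.1], 0.92), ([462.0, -109.9, -2.4], 0.55), ([437.4, -112.3, 15.6], 0.51)]
[([455.3, -114.5, -2.0], 0.76), ([529.6, -192.8, -0.1], 0.67), ([376.4, -203.2, -0.8], 0.6)]
```

```bash
python3 - <<'E'
from h import *
o=readout.get_obs(); R=cv2.Rodrigues(o["orientation"])[0]; print(R.round(4))
print("tool y yaw",np.degrees(np.arctan2(R[1,1],R[0,1])))
E
```

```text
[[ 0.      0.2867  0.958 ]
 [ 0.      0.958  -0.2867]
 [-1.      0.      0.    ]]
tool y yaw 73.34044804435925
```

{"op": "apply_moves", "data": {"commands": [[[0.282,-0.709,0,0.256],[0.282,-0.709,0,0.256],[0.282,-0.709,0,0.256],[0.282,-0.709,0,0.256],[0.282,-0.709,0,0.256],[0.282,-0.709,0,0.256],[0.282,-0.709,0,0.256],[0.282,-0.709,0,0.256]]], "gripper": 0.0878}}

```text
t: 2.45
ee_pos: [364.4, 132.3, 405.1]
orientation: [0.027, 1.569, -0.027]
ft_force: [0.5, 1.0, 0.9]
width: 87.8
```

{"op": "apply_moves", "data": {"commands": [[[0.097,-0.243,0,0],[0.097,-0.243,0,0],[0.097,-0.243,0,0],[0.097,-0.243,0,0],[0.097,-0.243,0,0],[0.097,-0.243,0,0]]]}}

```text
t: 3.2
ee_pos: [460.8, -109.2, 404.5]
orientation: [0.029, 1.571, -0.028]
ft_force: [-1.3, 0.0, -0.5]
width: 88.0
```

```bash
python3 - <<'E'
from h import *
im=snap("wrist","w1.png"); o=readout.get_obs(); print(o["ee_pos"],o["orientation"],o["t"])
im=snap("top","t3.png",(280,150,520,360),3)
print([(d["position"],d["conf"]) for d in models.place_of("wrist","boat")+models.place_of("wrist","ball_center")])
E
```

```text
[ 460.48668186 -108.33996417  404.41577686] [ 0.02812268  1.57158893 -0.02724976] 3.25
[([456.8, -112.8, 1.4], 0.95), ([378.2, -202.6, -1.7], 0.72), ([534.8, -191.1, 0.1], 0.69), ([437.2, -111.0, 17.0], 0.57)]
```

View pics/w1.png

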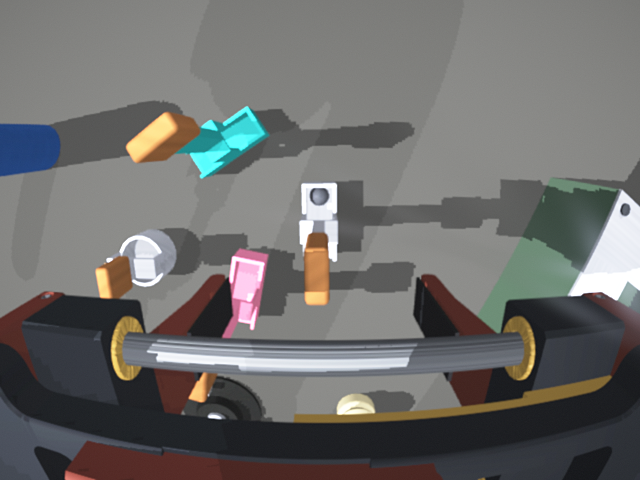

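View pics/t3.png

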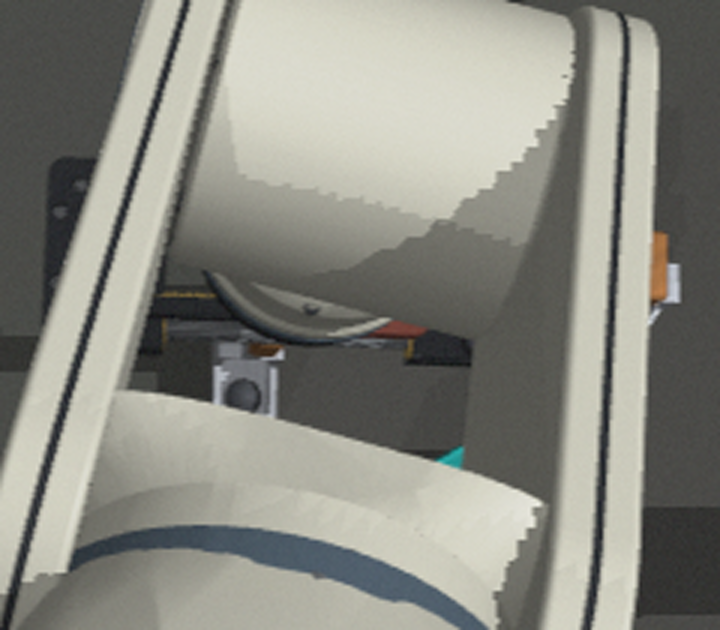

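{"op": "apply_moves", "data": {"commands": [[[0,0,-0.02,0],[0,0,-0.045,0],[0,0,-0.07,0],[0,0,-0.07,0]]]}}

```text
t: 3.9
ee_pos: [460.1, -107.6, 333.5]
orientation: [0.027, 1.574, -0.025]
ft_force: [-0.3, -0.2, -0.2]
width: 88.0
```

```bash
python3 - <<'E'
from h import *
im=snap("wrist","w2.png"); o=readout.get_obs(); print(o["ee_pos"],o["orientation"],o["t"],o["ft_force"])
snap("scene","s3.png",(150,130,350,330),3)
E
```

```text
[ 460.70431638 -107.89506358  334.56636837] [ 0.02648662  1.57218329 -0.02581598] 3.95 [ 0.52504443 -0.17056014  0.68462446]
```

View pics/w2.png

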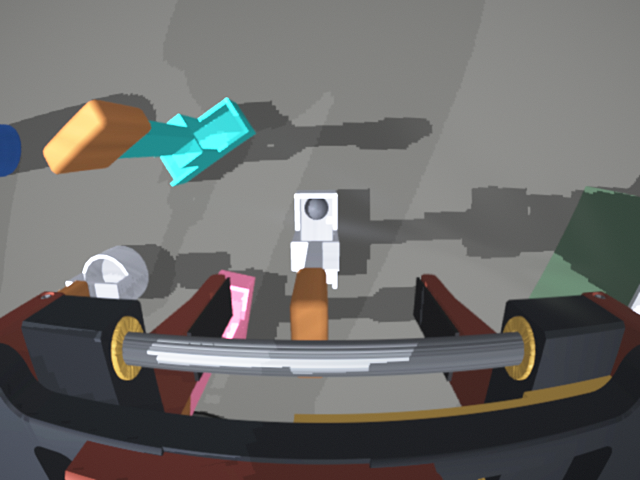

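View pics/s3.png

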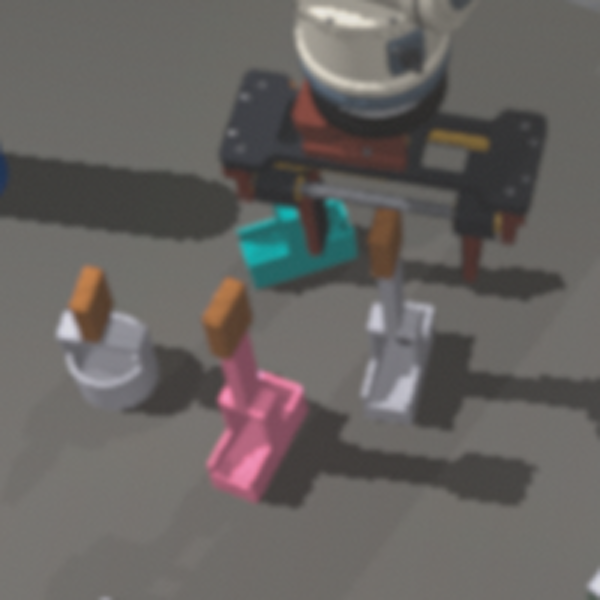

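{"op": "apply_moves", "data": {"commands": [[[0,-0.003,0,0],[0,-0.003,0,0]]]}}

```text
t: 4.25
ee_pos: [461.2, -112.0, 335.5]
orientation: [0.027, 1.569, -0.028]
ft_force: [0.6, -0.4, -0.4]
width: 87.8
```

{"op": "apply_moves", "data": {"commands": [[[0,0,0,0],[0,0,0,0],[0,0,0,0],[0,0,0,0],[0,0,0,0],[0,0,0,0]]], "gripper": 0.0}}

```text
t: 5.0
ee_pos: [461.0, -111.8, 334.6]
orientation: [0.027, 1.571, -0.027]
ft_force: [-0.0, 0.7, -1.2]
width: 31.1
```

```bash
python3 - <<'E'
from h import *
im=snap("wrist","w3.png"); o=readout.get_obs(); print(o)
print([(d["position"],d["conf"]) for d in models.place_of("wrist","boat")+models.place_of("wrist","ball_center")])
snap("scene","s4.png",(200,180,330,310),5)
E
```

```text
{'t': 5.05, 'qpos': array([-2.63145833e-01,  3.09100903e-01,  2.00930171e+00, -1.10784376e-05,
        8.23203166e-01, -1.79916379e+00]), 'qvel': array([ 0.00080139, -0.00111996,  0.00043469,  0.00124183, -0.00148869,
        0.00036961]), 'joint_torque': array([-1.14556947e-04, -4.10716081e+01, -2.10279769e+01, -2.26597628e-02,
        6.85149059e-02,  1.55728462e-04]), 'ee_pos': array([ 460.96148088, -111.85654773,  334.66067664]), 'orientation': array([ 0.02730507,  1.5706385 , -0.02731244]), 'ft_force': array([ 0.61634968,  1.08139644, -0.21812956]), 'moment': array([ 0.03002212, -0.04382681,  0.00874501]), 'width': 27.517614199036665}
[([377.9, -201.8, -3.0], 0.87), ([535.5, -191.0, -1.9], 0.83), ([458.8, -112.1, -0.5], 0.72), ([439.2, -112.6, 18.0], 0.66)]
```

View pics/w3.png

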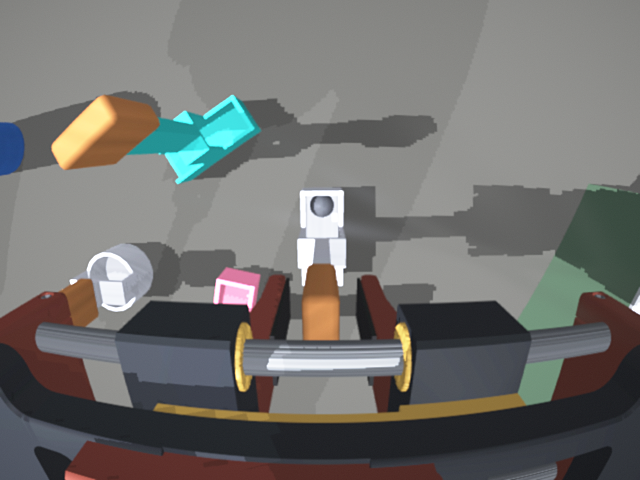

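View pics/s4.png

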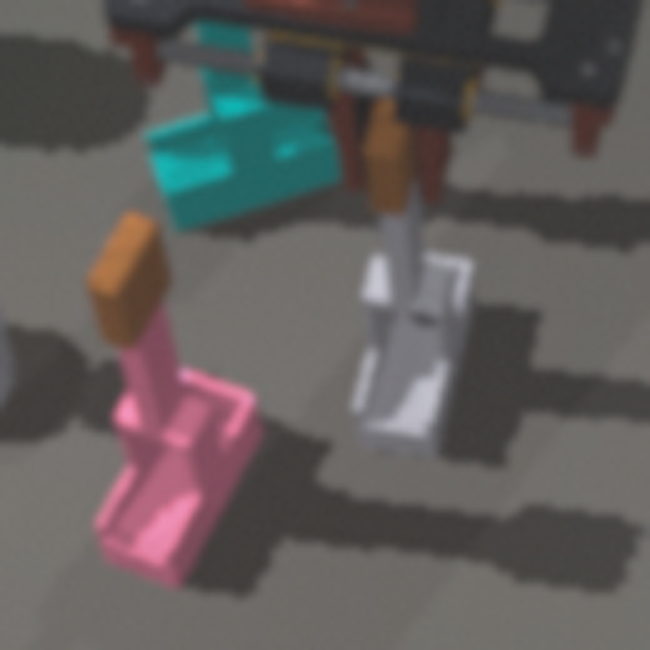

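Centred (grip at x≈320 between the fingers). Continue closing.

{"op": "apply_moves", "data": {"commands": [[[0,0,0,0],[0,0,0,0],[0,0,0,0],[0,0,0,0],[0,0,0,0],[0,0,0,0]]], "gripper": 0.0}}

```text
t: 5.95
ee_pos: [460.9, -111.8, 334.6]
orientation: [0.027, 1.571, -0.027]
ft_force: [0.4, 0.7, -1.6]
width: 14.2
```

{"op": "apply_moves", "data": {"commands": [[[0,0,0.003,0],[0,0,0.008,0],[0,0,0.015,0],[0,0,0.022,0],[0,0,0.028,0],[0,0,0.03,0],[0,0,0.03,0]]]}}

```text
t: 6.82
ee_pos: [461.0, -111.8, 364.8]
orientation: [0.027, 1.57, -0.027]
ft_force: [-0.3, -0.4, -2.9]
width: 14.3
```

```bash
python3 - <<'E'
from h import *
im=snap("wrist","w4.png"); o=readout.get_obs(); print(o['t'],o['ee_pos'],o['width'],o['ft_force'],o['moment'])
print([(d["position"],d["conf"]) for d in models.place_of("wrist","boat")+models.place_of("wrist","ball_center")])
snap("scene","s5.png",(200,180,330,310),5)
E
```

```text
6.875 [ 460.88436719 -111.83407665  364.61755509] 14.054004246339314 [ 0.40868224 -0.58688633 -3.06758021] [-0.01827485 -0.01125013 -0.02039713]
[([458.7, -112.7, 28.1], 0.89), ([532.7, -191.2, -2.7], 0.68), ([378.6, -203.8, 0.0], 0.67), ([438.3, -109.3, 48.1], 0.91)]
```

View pics/w4.png

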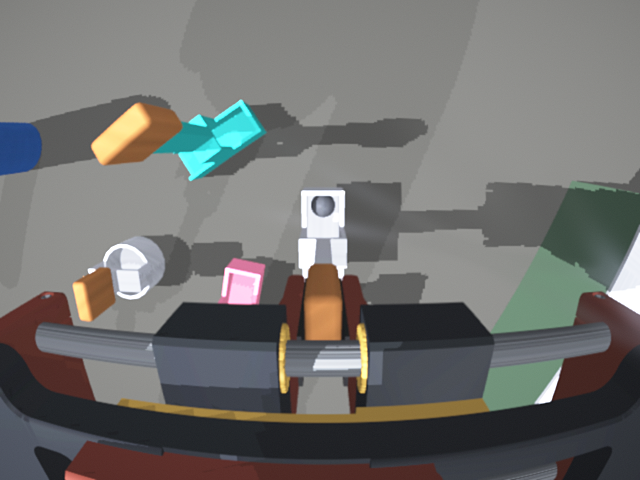

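View pics/s5.png

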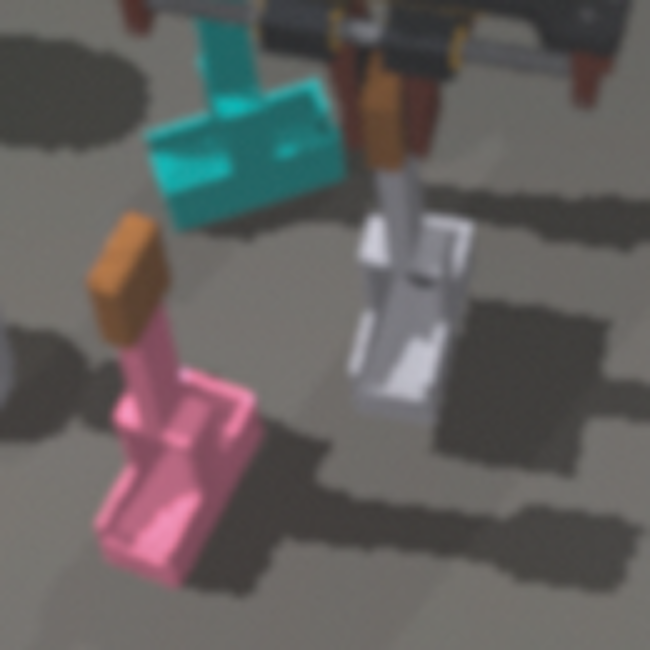

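{"op": "apply_moves", "data": {"commands": [[[0,0,0.008,0],[0,0,0.025,0],[0,0,0.045,0],[0,0,0.068,0],[0,0,0.092,0],[0,0,0.115,0],[0,0,0.132,0],[0,0,0.14,0]]]}}

```text
t: 8.02
ee_pos: [460.9, -111.8, 506.0]
orientation: [0.027, 1.569, -0.028]
ft_force: [0.4, 0.2, -3.0]
width: 14.0
```

{"op": "apply_moves", "data": {"commands": [[[0.003,0.008,0,-0.01],[0.009,0.024,0,-0.04],[0.019,0.048,0,-0.08],[0.03,0.075,0,-0.12],[0.04,0.102,0,-0.165],[0.051,0.13,0,-0.21],[0.061,0.155,0,-0.25],[0.071,0.18,0,-0.29]]]}}

```text
t: 9.02
ee_pos: [532.1, 69.6, 503.5]
orientation: [0.256, 1.557, -0.256]
ft_force: [0.2, -0.6, -2.3]
width: 14.0
```

{"op": "apply_moves", "data": {"commands": [[[0.008,0.024,0,-0.03],[0.017,0.046,0,-0.06],[0.026,0.067,0,-0.09],[0.034,0.086,0,-0.12],[0.04,0.101,0,-0.145],[0.044,0.112,0,-0.157],[0.0455,0.117,0,-0.159],[0.0455,0.1175,0,-0.159]]]}}

```text
t: 10.02
ee_pos: [577.4, 185.8, 504.3]
orientation: [0.379, 1.538, -0.379]
ft_force: [0.5, 1.1, -1.6]
width: 14.1
```

```bash
python3 - <<'E'
from h import *
im=snap("wrist","w5.png"); o=readout.get_obs(); print(o['t'],o['ee_pos'],o['width'],o['ft_force'],o['orientation'])
R=cv2.Rodrigues(o["orientation"])[0]; print(np.degrees(np.arctan2(R[1,1],R[0,1]))-90)
print([(d["position"],d["conf"]) for d in models.place_of("wrist","boat")+models.place_of("wrist","ball_center")+models.place_of("wrist","cover")])
snap("scene","s6.png",(330,150,550,400),3)
snap("top","t6.png",(50,65,275,300),3)
E
```

```text
10.075 [577.33145519 185.5703393  504.48723524] 13.676029521171518 [ 0.24374394 -0.48695011 -1.33659373] [ 0.37884568  1.53768119 -0.37944692]
-27.7068912464756
[([380.7, -205.6, -2.7], 0.87), ([575.0, 186.7, 169.5], 0.81), ([537.6, -187.6, -0.1], 0.58), ([555.9, 197.0, 188.8], 0.65)]
```

View pics/w5.png

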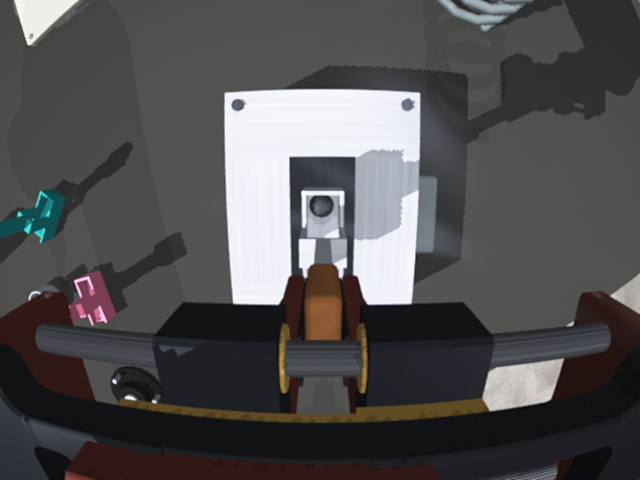

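View pics/s6.png

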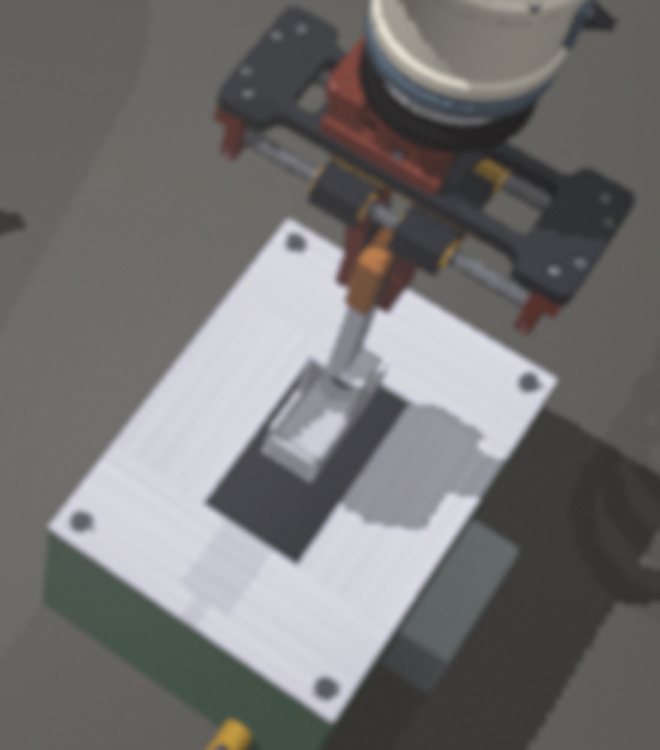

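View pics/t6.png

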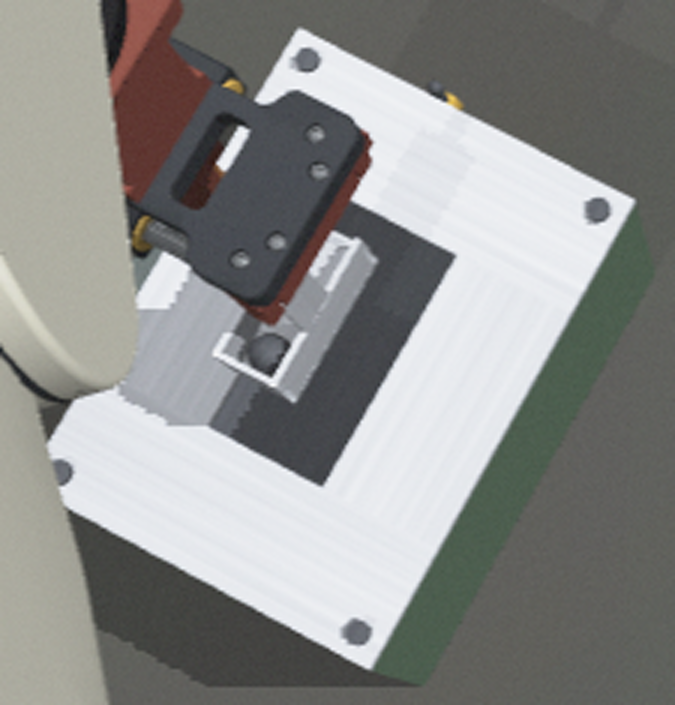

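{"op": "apply_moves", "data": {"commands": [[[0,0,-0.006,0],[0,0,-0.02,0],[0,0,-0.04,0],[0,0,-0.062,0],[0,0,-0.085,0],[0,0,-0.108,0],[0,0,-0.127,0],[0,0,-0.136,0]]]}}

```text
t: 11.32
ee_pos: [577.1, 185.5, 367.0]
orientation: [0.378, 1.539, -0.38]
ft_force: [0.4, 0.3, -2.2]
width: 13.7
```

```bash
python3 - <<'E'
from h import *
im=snap("wrist","w6.png"); o=readout.get_obs(); print(o['t'],o['ee_pos'],o['width'],o['ft_force'],o['orientation'])
snap("scene","s7.png",(330,150,550,400),3)
snap("top","t7.png",(50,65,275,300),3)
E
```

```text
11.375 [577.03406024 185.50743402 366.47150976] 13.753984757705878 [ 0.09370294 -0.75546886 -2.65044116] [ 0.37832628  1.53961185 -0.38053885]
```

View pics/w6.png

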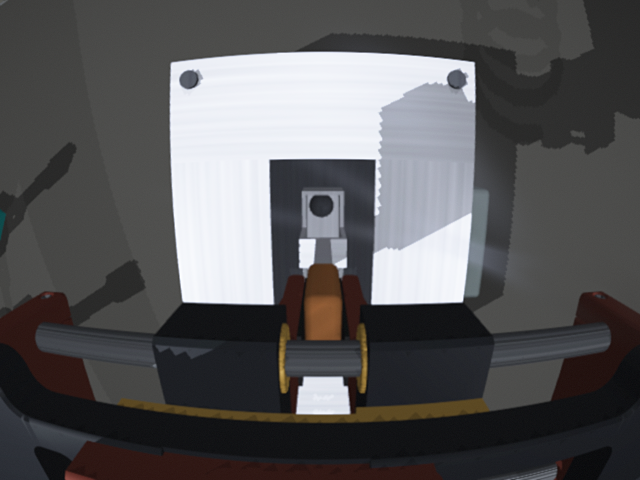

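View pics/s7.png

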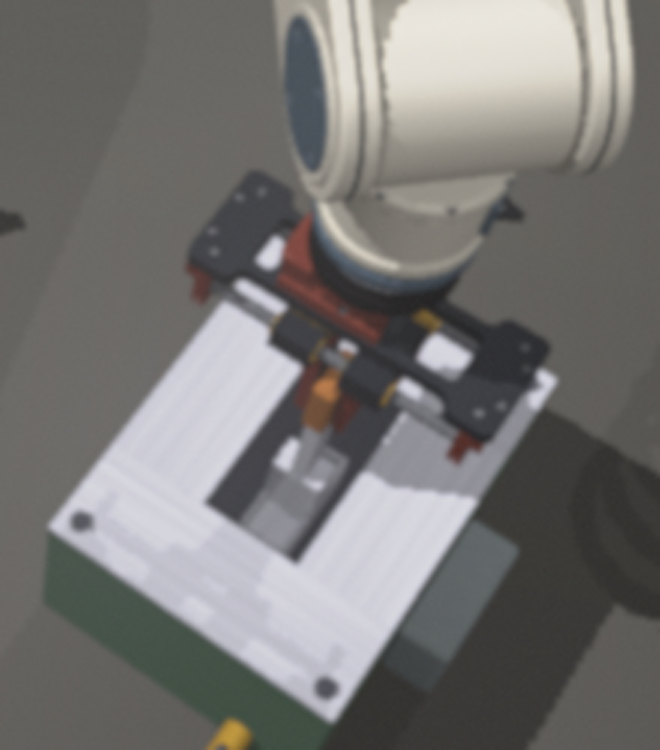

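View pics/t7.png

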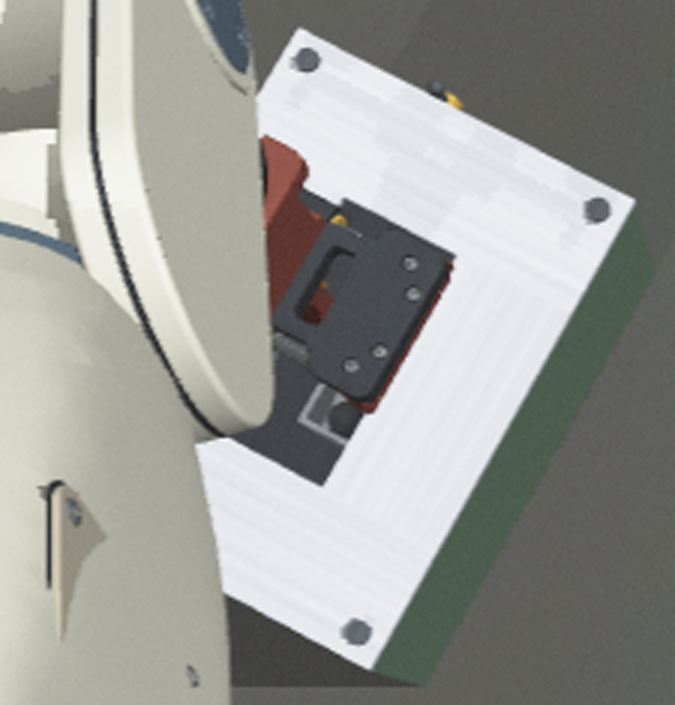

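{"op": "apply_moves", "data": {"commands": [[[-0.002,0.001,-0.004,0],[-0.005,0.0026,-0.008,0],[-0.01,0.0053,-0.012,0],[-0.0155,0.0082,-0.016,0],[-0.0215,0.0113,-0.019,0],[-0.027,0.0142,-0.021,0],[-0.0315,0.0166,-0.022,0],[-0.0336,0.0177,-0.022,0]]]}}

```text
t: 12.48
ee_pos: [543.6, 203.6, 346.7]
orientation: [0.379, 1.537, -0.379]
ft_force: [-0.8, 0.1, -3.2]
width: 14.2
```

{"op": "apply_moves", "data": {"commands": [[[0,0,-0.002,0],[0,0,-0.004,0],[0,0,-0.006,0]]]}}

```text
t: 12.85
ee_pos: [544.0, 203.3, 340.5]
orientation: [0.379, 1.537, -0.379]
ft_force: [-0.6, 0.1, -2.4]
width: 14.2
```

{"op": "apply_moves", "data": {"commands": [[[0,0,-0.001,0],[0,0,-0.0015,0],[0,0,-0.002,0],[0,0,-0.002,0]]]}}

```text
t: 13.35
ee_pos: [543.9, 203.3, 339.7]
orientation: [0.379, 1.537, -0.379]
ft_force: [-2.3, -1.6, 7.2]
width: 13.7
```

```bash
python3 - <<'E'
from h import *
o=readout.get_obs(); print(o['t'],o['ee_pos'],o['width'],o['ft_force'],o['moment'])
im=snap("wrist","w7.png")
o=readout.get_obs(); print(o['t'],o['ee_pos'],o['width'],o['ft_force'],o['moment'])
E
```

```text
13.35 [543.93213516 203.32603929 339.66638546] 13.74755234493625 [-2.29145308 -1.62056548  7.1849888 ] [-0.41163342  0.75683808 -0.03398792]
13.4 [543.89757273 203.29004512 339.62240239] 14.039657401935774 [-2.776762   -1.82398394  7.39875493] [-0.42546062  0.7496123  -0.00551759]
```

View pics/w7.png

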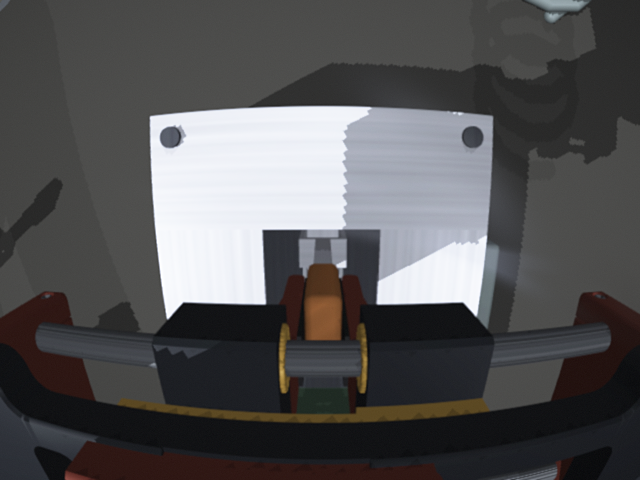

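{"op": "apply_moves", "data": {"commands": [[[0.002,-0.0011,0.0,0],[0.0045,-0.0024,0.0005,0],[0.0071,-0.0037,0.001,0],[0.0098,-0.0051,0.0015,0],[0.0124,-0.0065,0.002,0],[0.0133,-0.007,0.002,0]]]}}

```text
t: 14.15
ee_pos: [556.8, 196.5, 341.3]
orientation: [0.38, 1.539, -0.38]
ft_force: [-4.0, 0.5, 7.9]
width: 13.8
```

```bash
python3 - <<'E'
from h import *
im=snap("wrist","w8.png")
o=readout.get_obs(); print(o['t'],o['ee_pos'],o['width'],o['ft_force'],o['moment'])
snap("scene","s8.png",(370,230,490,350),5)
E
```

```text
14.2 [556.84676918 196.5143498  341.32023175] 13.964058188882879 [-4.68587227  0.58725774  6.95816182] [ 0.11678554  1.33247114 -0.04646882]
```

View pics/s8.png

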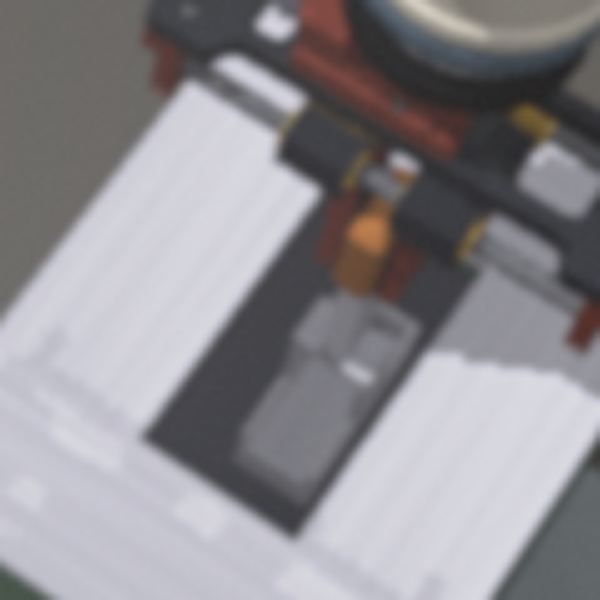

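View pics/w8.png

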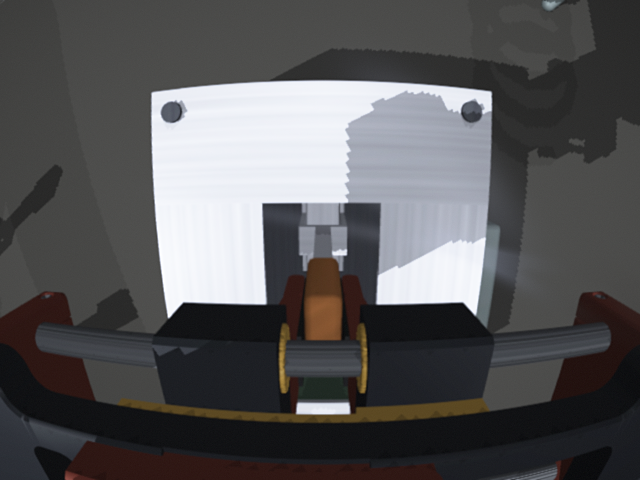

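{"op": "apply_moves", "data": {"commands": [[[0.0027,-0.0014,0.0,0],[0.0067,-0.0035,0.0002,0],[0.0106,-0.0056,0.0004,0],[0.0135,-0.0071,0.0006,0],[0.0135,-0.0071,0.0006,0]]]}}

```text
t: 14.88
ee_pos: [570.6, 189.3, 342.1]
orientation: [0.38, 1.538, -0.379]
ft_force: [-3.4, 0.3, 6.9]
width: 14.3
```

```bash
python3 - <<'E'
from h import *
im=snap("wrist","w9.png")
o=readout.get_obs(); print(o['t'],o['ee_pos'],o['width'],o['ft_force'],o['moment'])
snap("scene","s9.png",(370,230,490,350),5)
E
```

```text
14.925 [570.50156385 189.3045403  342.05126106] 13.796259482280998 [-3.41043499  0.21528306  6.78812769] [-0.07845225  0.94397423 -0.02549871]
```

View pics/s9.png

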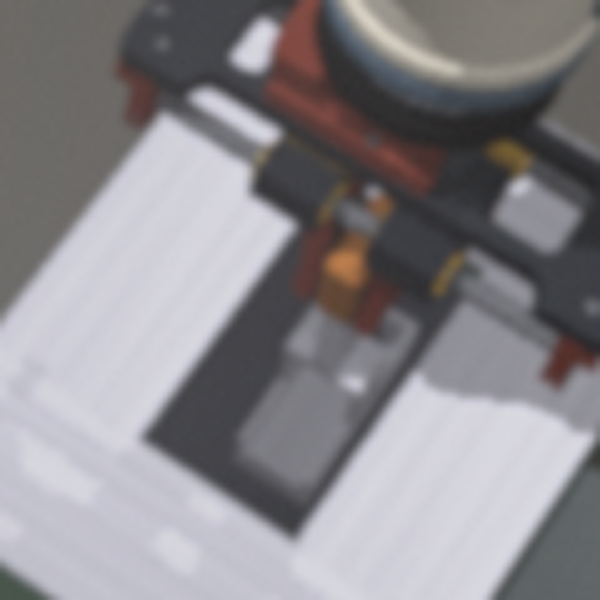

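View pics/w9.png

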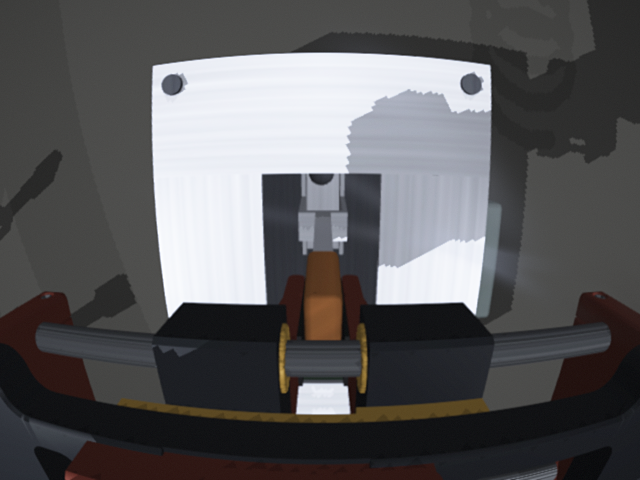

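{"op": "apply_moves", "data": {"commands": [[[0.0076,-0.004,0,0],[0.0153,-0.008,-0.0003,0],[0.0221,-0.0116,-0.001,0],[0.0289,-0.0152,-0.0018,0],[0.0356,-0.0187,-0.003,0],[0.0423,-0.0222,-0.0045,0]]]}}

```text
t: 15.72
ee_pos: [613.1, 167.0, 337.2]
orientation: [0.379, 1.538, -0.379]
ft_force: [-2.5, 0.1, 5.1]
width: 13.8
```

```bash
python3 - <<'E'
from h import *
im=snap("wrist","w10.png")
o=readout.get_obs(); print(o['t'],o['ee_pos'],o['width'],o['ft_force'],o['moment'])
snap("scene","s10.png",(370,230,490,350),5)
E
```

```text
15.775 [613.71342543 166.61158078 337.06548285] 13.842857184938406 [-1.16444187 -1.32665006  5.71384321] [-0.13671876  0.84414522  0.08805651]
```

View pics/s10.png

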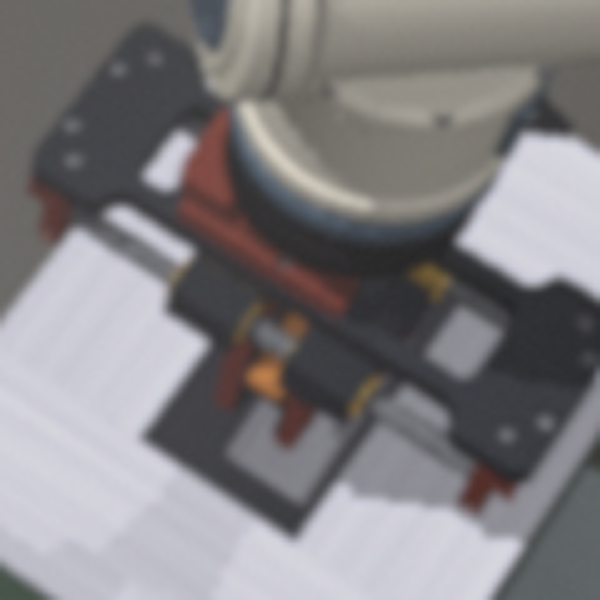

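View pics/w10.png

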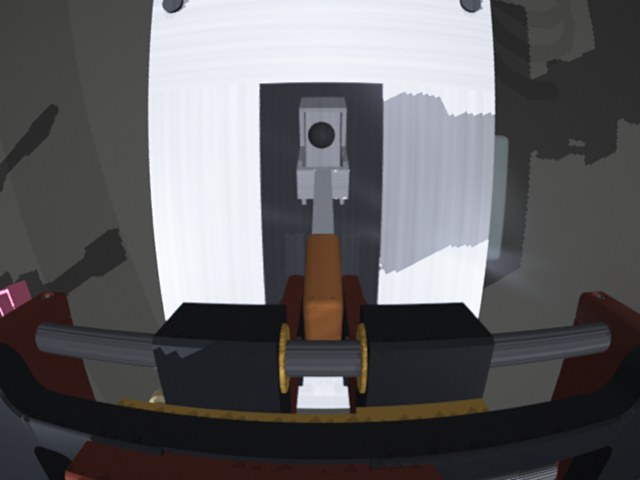

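{"op": "apply_moves", "data": {"commands": [[[0.0066,-0.0035,-0.002,0],[0.0131,-0.0069,-0.004,0],[0.0195,-0.0102,-0.0065,0],[0.0245,-0.0129,-0.009,0],[0.0245,-0.0129,-0.009,0],[0.0245,-0.0129,-0.009,0]]]}}

```text
t: 16.58
ee_pos: [637.9, 153.9, 328.5]
orientation: [0.379, 1.535, -0.379]
ft_force: [0.8, -1.6, 5.6]
width: 13.9
```

```bash
python3 - <<'E'
from h import *
im=snap("wrist","w11.png")
o=readout.get_obs(); print(o['t'],o['ee_pos'],o['width'],o['ft_force'],o['moment'])
snap("scene","s11.png",(370,230,490,350),5)
E
```

```text
16.625 [637.8872929  153.98084455 328.47662363] 13.340080748971959 [-0.18233    -1.45205511  5.50217282] [-0.50421332  0.26222369  0.12509105]
```

View pics/s11.png

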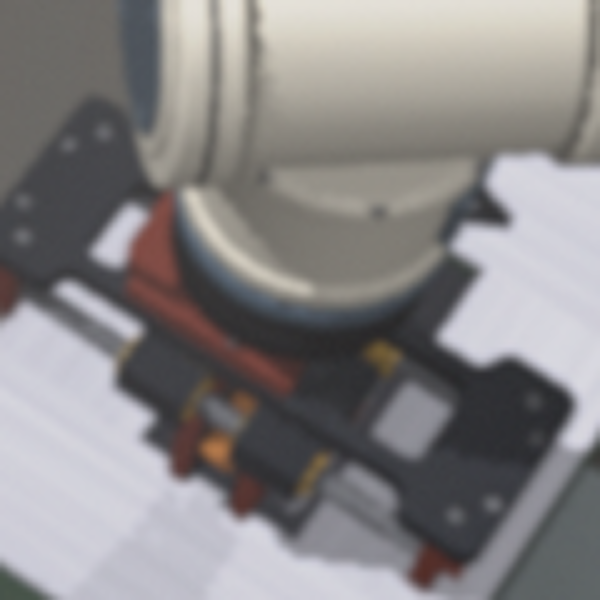

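View pics/w11.png

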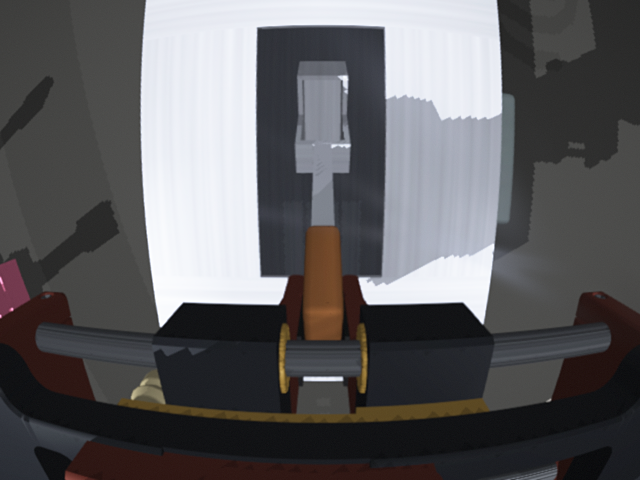

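{"op": "apply_moves", "data": {"commands": [[[0,0,0,0],[0,0,0,0],[0,0,0,0],[0,0,0,0],[0,0,0,0],[0,0,0,0],[0,0,0,0],[0,0,0,0]]]}}

```text
t: 17.68
ee_pos: [637.9, 154.0, 328.5]
orientation: [0.379, 1.535, -0.379]
ft_force: [0.4, -2.0, 5.0]
width: 14.3
```

```bash
python3 - <<'E'
from h import *
im=snap("wrist","w12.png",(230,0,410,300),3)
snap("top","t12.png",(50,65,275,300),3)
o=readout.get_obs(); print(o['t'],o['ee_pos'],o['width'],o['ft_force'],o['moment'])
E
```

```text
17.775 [637.86696646 154.01140308 328.5028217 ] 13.794872722535668 [ 0.2936987  -1.88158671  5.11781408] [-0.5286307   0.21936718  0.14666   ]
```

View pics/w12.png

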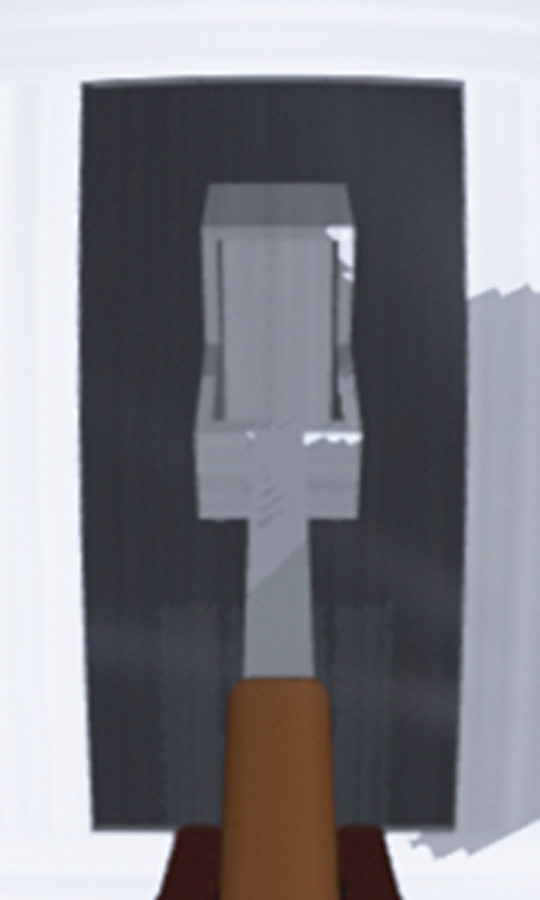

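View pics/t12.png

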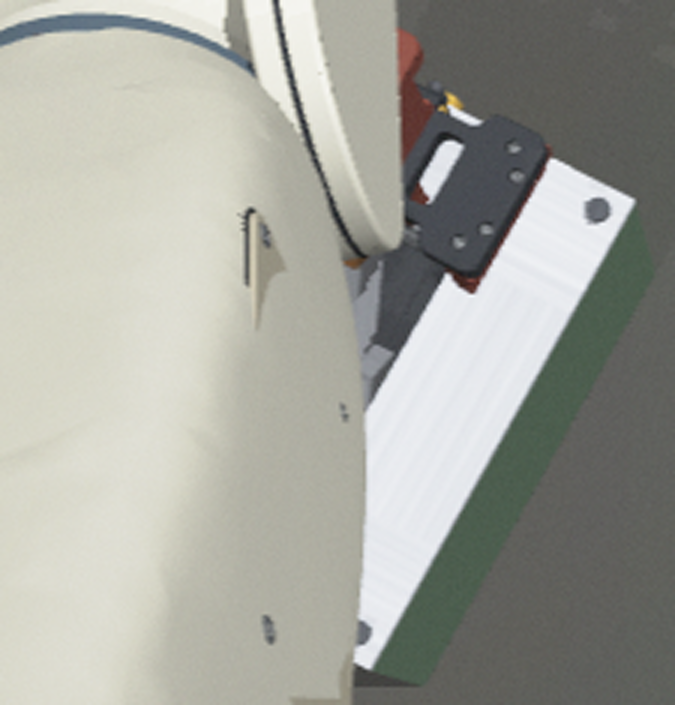

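{"op": "apply_moves", "data": {"commands": [[[0,0,-0.0015,0],[-0.0033,0.0017,-0.0005,0],[-0.0066,0.0035,0.001,0],[-0.01,0.0053,0.002,0],[-0.0133,0.007,0.0033,0],[-0.0133,0.007,0.0033,0]]]}}

```text
t: 18.52
ee_pos: [625.1, 160.7, 332.5]
orientation: [0.378, 1.533, -0.378]
ft_force: [1.0, -4.4, 6.7]
width: 13.8
```

```bash
python3 - <<'E'
from h import *
im=snap("wrist","w13.png",(230,0,410,300),3)
o=readout.get_obs(); print(o['t'],o['ee_pos'],o['width'],o['ft_force'],o['moment'])
E
```

```text
18.575 [625.1826306  160.68440849 332.53989282] 13.88945390140522 [ 1.38935186 -4.4840421   6.66945469] [-1.28991882 -0.30830754  0.08316536]
```

View pics/w13.png

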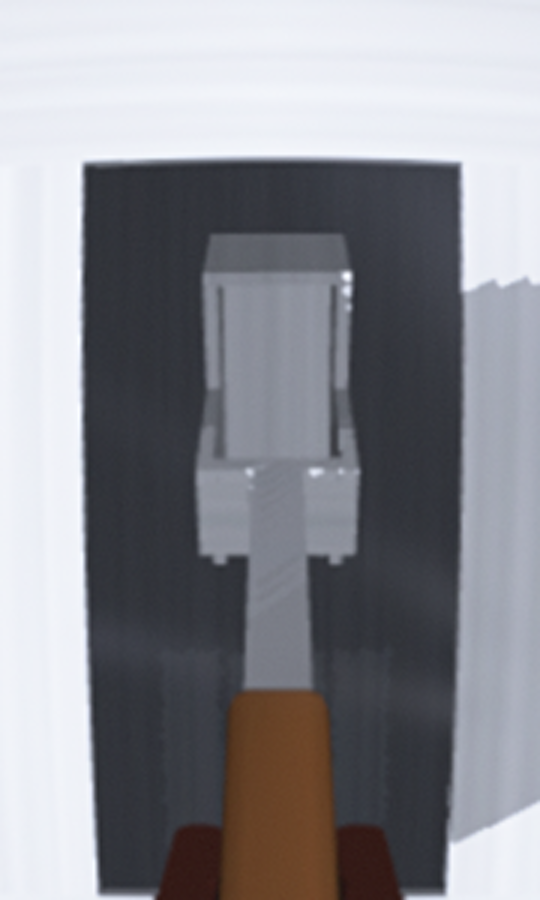

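{"op": "apply_moves", "data": {"commands": [[[-0.0033,0.0017,0.0,0],[-0.008,0.0042,0.001,0],[-0.0135,0.0071,0.0025,0],[-0.019,0.01,0.004,0],[-0.0245,0.0129,0.005,0],[-0.0274,0.0144,0.0055,0]]]}}

```text
t: 19.32
ee_pos: [597.5, 175.2, 337.9]
orientation: [0.378, 1.533, -0.378]
ft_force: [1.6, -4.9, 5.9]
width: 13.7
```

```bash
python3 - <<'E'
from h import *
im=snap("wrist","w14.png",(230,0,410,300),3)
o=readout.get_obs(); print(o['t'],o['ee_pos'],o['width'],o['ft_force'],o['moment'])
snap("scene","s14.png",(370,230,490,350),5)
E
```

```text
19.375 [597.23397344 175.29380909 337.86340702] 13.730413300711382 [ 1.89260079 -4.14563522  7.09284562] [-1.35682767 -0.25517283  0.08016216]
```

View pics/w14.png

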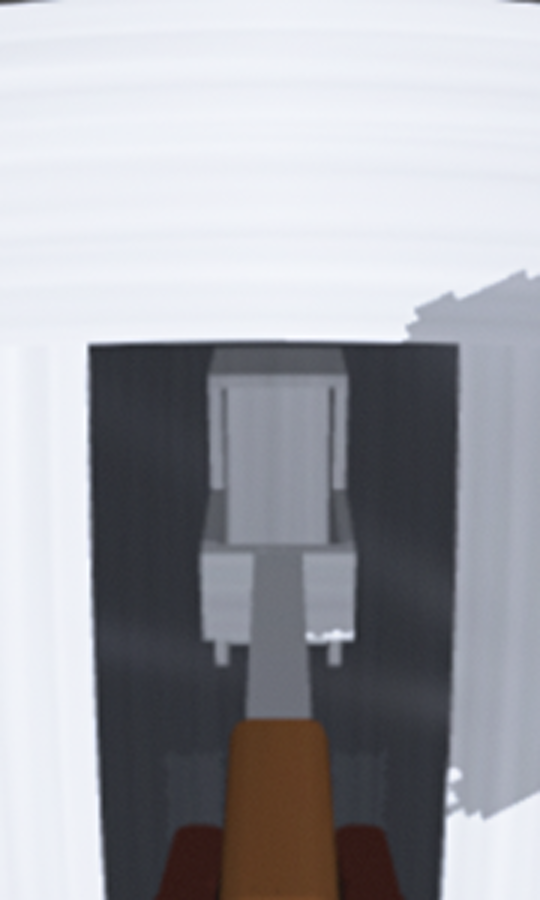

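View pics/s14.png

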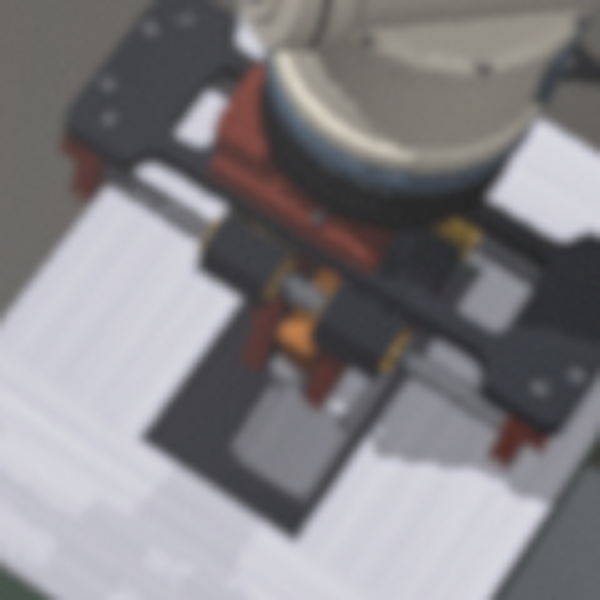

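{"op": "apply_moves", "data": {"commands": [[[-0.004,0.0021,0.0002,0],[-0.011,0.0058,0.0007,0],[-0.018,0.0095,0.001,0],[-0.0255,0.0134,0.001,0],[-0.0325,0.0171,0.0008,0],[-0.039,0.0205,0.0004,0],[-0.0425,0.0223,0,0]]]}}

```text
t: 20.3
ee_pos: [554.1, 198.2, 336.6]
orientation: [0.379, 1.536, -0.379]
ft_force: [2.2, -2.1, 2.9]
width: 13.6
```

```bash
python3 - <<'E'
from h import *
im=snap("wrist","w15.png")
o=readout.get_obs(); print(o['t'],o['ee_pos'],o['width'],o['ft_force'],o['moment'])
snap("scene","s15.png",(370,230,490,350),5)
E
```

```text
20.35 [553.90084234 198.36687572 336.58024973] 13.980882953851506 [ 2.05823063 -2.30306635  2.37558784] [-0.57476502 -0.60225312 -0.06875409]
```

View pics/w15.png

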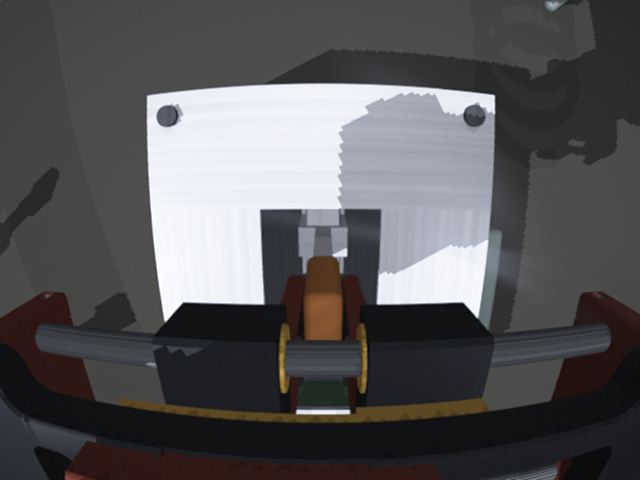

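View pics/s15.png

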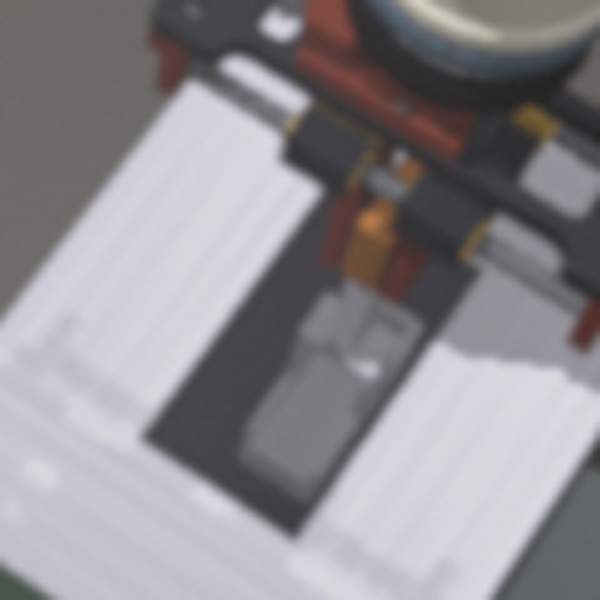

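{"op": "apply_moves", "data": {"commands": [[[-0.004,0.0021,-0.0015,0],[-0.008,0.0042,-0.003,0],[-0.0106,0.0056,-0.004,0],[-0.0106,0.0056,-0.004,0]]]}}

```text
t: 20.9
ee_pos: [544.9, 203.2, 334.8]
orientation: [0.379, 1.533, -0.378]
ft_force: [2.8, -6.7, 16.3]
width: 13.9
```

```bash
python3 - <<'E'
from h import *
im=snap("wrist","w16.png")
o=readout.get_obs(); print(o['t'],o['ee_pos'],o['width'],o['ft_force'],o['moment'])
snap("scene","s16.png",(370,230,490,350),5)
E
```

```text
20.95 [544.95792135 203.16568186 334.76110798] 14.006218523638346 [ 3.45689901 -6.92384398 16.46112146] [-1.89834756 -0.36487725  0.06911997]
```

View pics/w16.png

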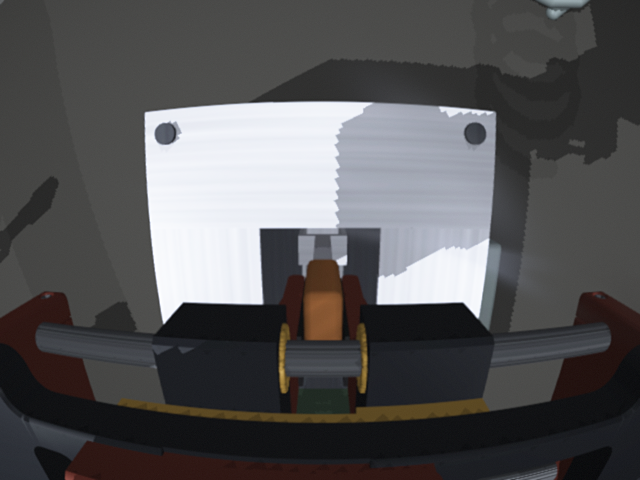

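View pics/s16.png

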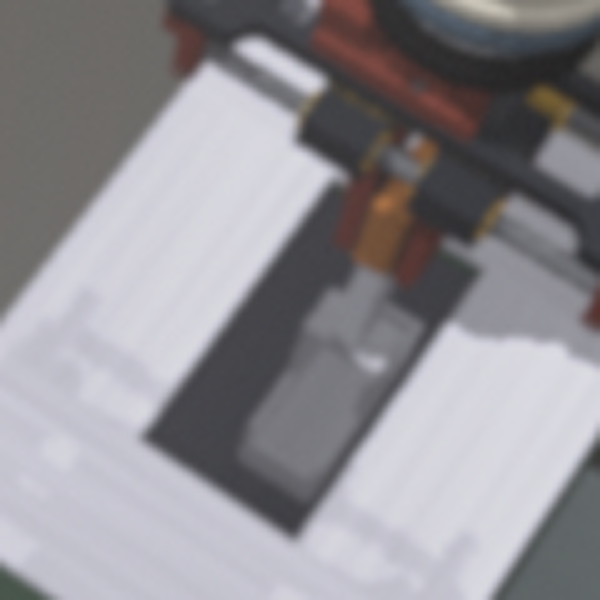

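{"op": "apply_moves", "data": {"commands": [[[0,0,0.004,0],[0,0,0.012,0],[0.004,-0.0021,0.02,0],[0.011,-0.0058,0.026,0],[0.0185,-0.0097,0.028,0],[0.026,-0.0137,0.028,0],[0.0327,-0.0172,0.028,0],[0.0327,-0.0172,0.028,0]]]}}

```text
t: 22.0
ee_pos: [576.8, 185.9, 360.3]
orientation: [0.38, 1.537, -0.38]
ft_force: [0.9, 0.1, -2.2]
width: 13.9
```

```bash
python3 - <<'E'
from h import *
im=snap("wrist","w17.png")
o=readout.get_obs(); print(o['t'],o['ee_pos'],o['width'],o['ft_force'],o['moment'])
snap("scene","s17.png",(370,230,490,350),5)
E
```

```text
22.05 [576.49348461 186.01081108 360.24179583] 13.766722473910711 [ 1.17555017 -0.25333881 -1.71522427] [ 0.02720116 -0.04089302 -0.02417625]
```

View pics/w17.png

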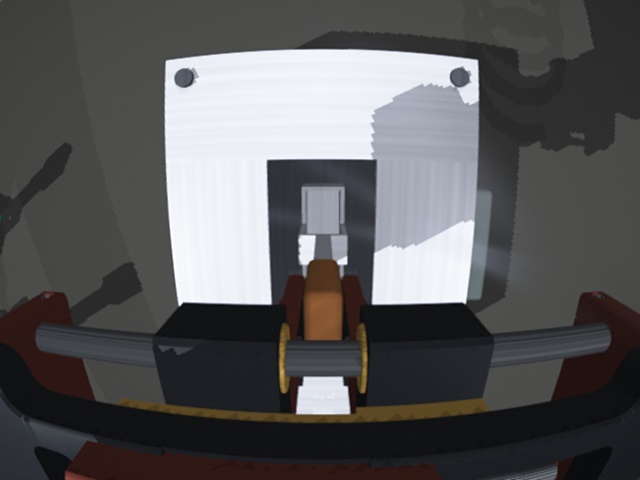

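View pics/s17.png

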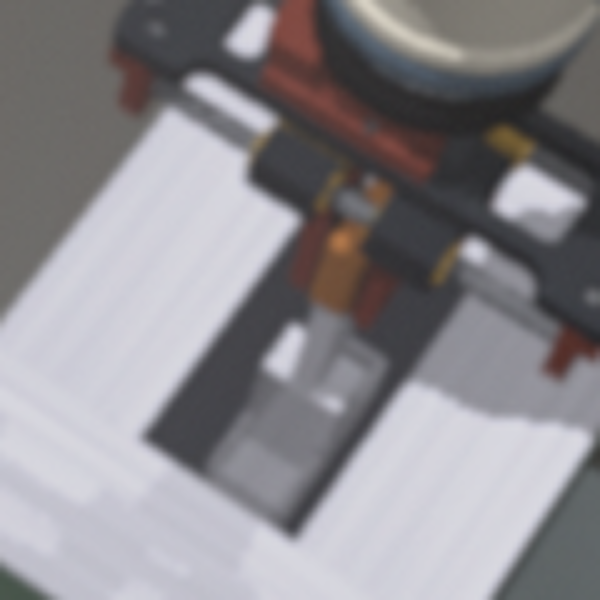

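{"op": "apply_moves", "data": {"commands": [[[0,0,0.01,0],[0,0,0.03,0],[0,0,0.052,0],[0,0,0.076,0],[0,0,0.1,0],[0,0,0.124,0],[0,0,0.142,0],[0,0,0.15,0]]]}}

```text
t: 23.1
ee_pos: [576.3, 186.4, 512.0]
orientation: [0.38, 1.536, -0.378]
ft_force: [-0.3, 0.6, -2.2]
width: 13.9
```

{"op": "apply_moves", "data": {"commands": [[[-0.004,-0.008,0,0],[-0.014,-0.027,0,0],[-0.028,-0.053,0,0],[-0.042,-0.08,0,0],[-0.056,-0.107,0,0],[-0.069,-0.132,0,0],[-0.079,-0.151,0,0],[-0.083,-0.159,0,0]]]}}

```text
t: 24.1
ee_pos: [492.5, 26.0, 510.3]
orientation: [0.38, 1.538, -0.381]
ft_force: [-0.2, -0.6, -1.8]
width: 13.3
```

```bash
python3 - <<'E'
from h import *
im=snap("wrist","w18.png")
o=readout.get_obs(); print(o['t'],o['ee_pos'],o['width'],o['ft_force'],o['moment'])
snap("scene","s18.png",(200,100,480,340),2.8)
snap("top","t18.png",(50,65,350,300),2.6)
E
```

```text
24.15 [492.49218556  25.83626788 510.38484946] 14.605963950617774 [-1.45855539 -1.09777867 -1.45332692] [0.01698097 0.03406016 0.0343514 ]
```

View pics/w18.png

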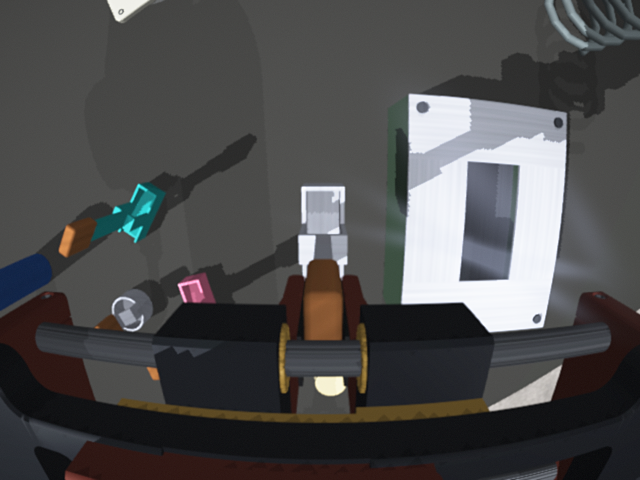

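View pics/s18.png

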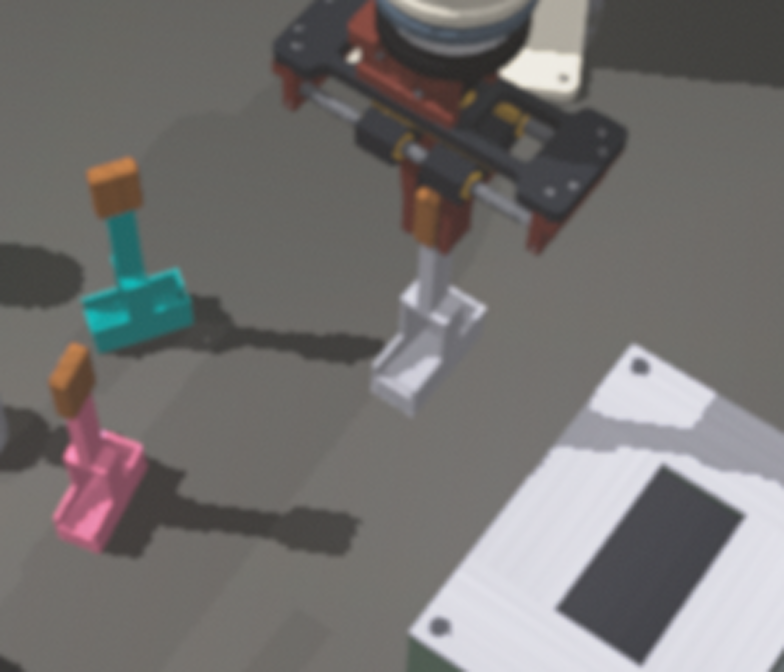

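View pics/t18.png

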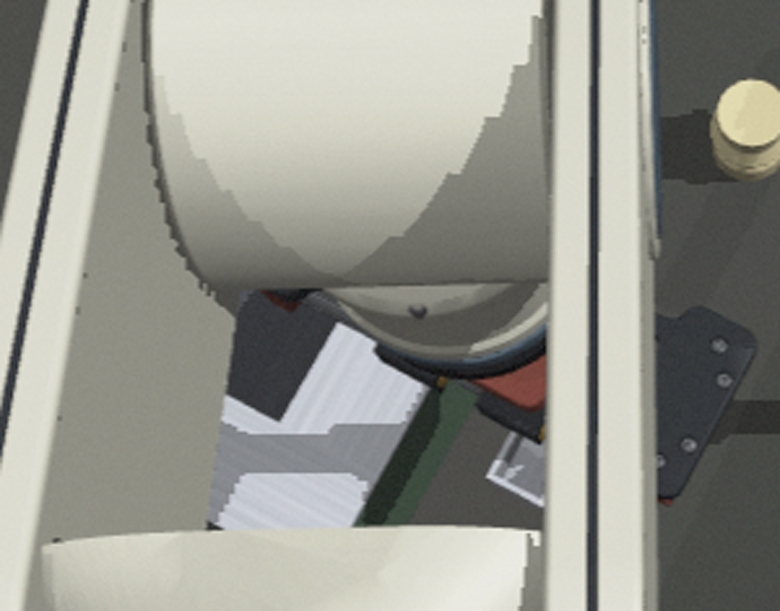

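{"op": "apply_moves", "data": {"commands": [[[0,0,-0.01,0],[0,0,-0.035,0],[0,0,-0.065,0],[0,0,-0.095,0],[0,0,-0.125,0],[0,0,-0.15,0],[0,0,-0.166,0],[0,0,-0.172,0]]]}}

```text
t: 25.25
ee_pos: [493.3, 27.6, 337.5]
orientation: [0.379, 1.539, -0.379]
ft_force: [-0.3, 0.4, -2.0]
width: 13.6
```

{"op": "apply_moves", "data": {"commands": [[[0,0,-0.002,0],[0,0,-0.0035,0],[0,0,-0.005,0],[0,0,-0.005,0]]]}}

```text
t: 25.75
ee_pos: [493.4, 27.2, 333.9]
orientation: [0.379, 1.537, -0.379]
ft_force: [0.4, 0.8, -2.5]
width: 13.9
```

{"op": "apply_moves", "data": {"commands": [[[0,0,-0.001,0],[0,0,-0.002,0],[0,0,-0.003,0],[0,0,-0.003,0]]]}}

```text
t: 26.25
ee_pos: [493.3, 27.3, 330.5]
orientation: [0.379, 1.538, -0.379]
ft_force: [0.5, -0.9, -1.3]
width: 13.9
```

{"op": "apply_moves", "data": {"commands": [[[0,0,-0.001,0],[0,0,-0.0015,0],[0,0,-0.002,0],[0,0,-0.002,0]]]}}

```text
t: 26.75
ee_pos: [493.5, 27.3, 329.7]
orientation: [0.379, 1.537, -0.379]
ft_force: [-4.2, 0.0, 10.9]
width: 13.8
```

{"op": "apply_moves", "data": {"commands": [[[0,0,0.0008,0],[0,0,0.0008,0]]]}}

```text
t: 27.0
ee_pos: [493.5, 27.3, 329.7]
orientation: [0.379, 1.537, -0.379]
ft_force: [-1.3, 0.4, 5.1]
width: 13.6
```

{"op": "apply_moves", "data": {"commands": [[[0,0,0,0],[0,0,0,0],[0,0,0,0],[0,0,0,0],[0,0,0,0],[0,0,0,0],[0,0,0,0],[0,0,0,0]]], "gripper": 0.06}}

```text
t: 28.0
ee_pos: [493.3, 27.2, 329.4]
orientation: [0.379, 1.537, -0.379]
ft_force: [0.6, -0.7, 0.3]
width: 59.9
```

```bash
python3 - <<'E'
from h import *
im=snap("wrist","w19.png")
o=readout.get_obs(); print(o['t'],o['ee_pos'],o['width'],o['ft_force'],o['moment'])
snap("scene","s19.png",(200,100,480,340),2.8)
E
```

```text
28.05 [493.36646709  27.24222589 329.38835007] 60.069364320169846 [-0.14087859  0.03001821 -0.27992936] [-0.00673446 -0.00115048  0.02076052]
```

View pics/w19.png

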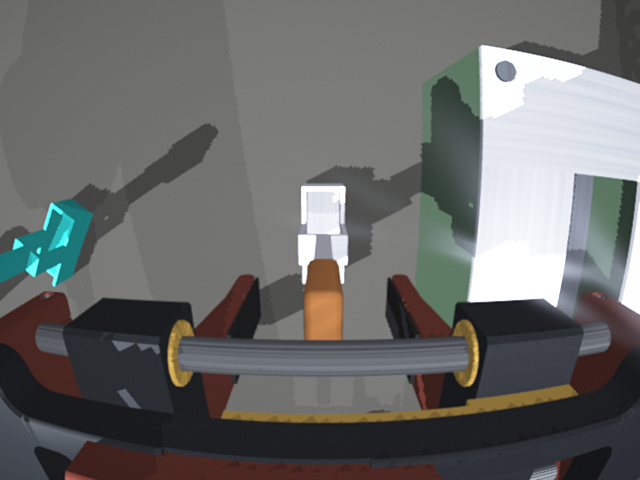

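View pics/s19.png

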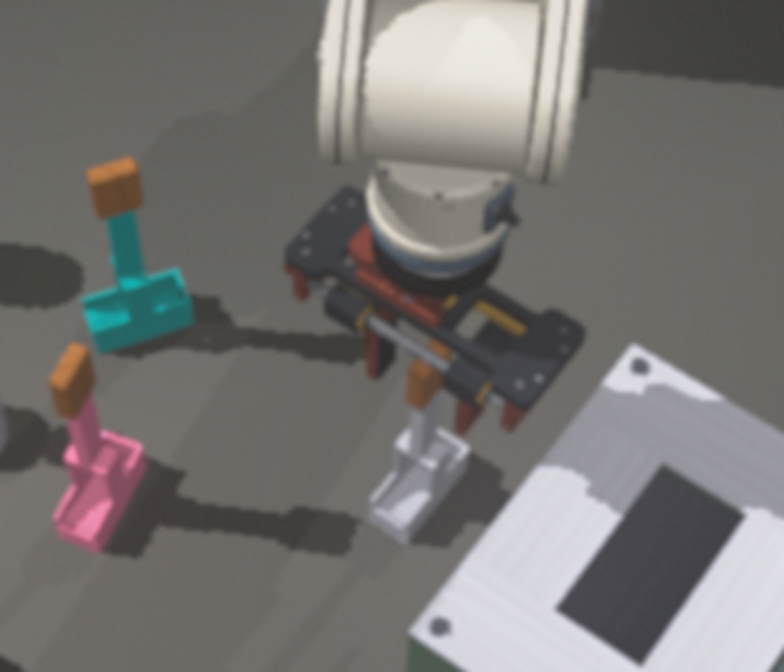

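Boat stands upright and empty next to the washer. Retreat straight up, then aside to see everything.

{"op": "apply_moves", "data": {"commands": [[[0,0,0.01,0],[0,0,0.035,0],[0,0,0.07,0],[0,0,0.11,0],[0,0,0.15,0],[0,0,0.18,0],[0,0,0.18,0]]]}}

```text
t: 28.98
ee_pos: [493.6, 27.3, 512.2]
orientation: [0.38, 1.532, -0.378]
ft_force: [0.4, -0.3, -1.5]
width: 60.2
```

{"op": "apply_moves", "data": {"commands": [[[-0.05,-0.04,0,0],[-0.08,-0.1,0,0],[-0.08,-0.16,0,0],[-0.08,-0.22,0,0],[-0.08,-0.28,0,0],[-0.08,-0.33,0,0],[-0.08,-0.33,0,0],[-0.08,-0.33,0,0]]]}}

```text
t: 29.98
ee_pos: [413.0, -302.4, 508.2]
orientation: [0.381, 1.539, -0.379]
ft_force: [-0.3, 0.7, -0.4]
width: 60.0
```

```bash
python3 - <<'E'
from h import *
o=readout.get_obs(); print(o['t'],o['ee_pos'],o['width'],o['ft_force'])
snap("scene","s20.png"); snap("top","t20.png")
snap("scene","s20c.png",(300,200,530,400),3)
print([(d["position"],d["conf"]) for d in models.place_of("scene","boat")+models.place_of("top","boat")])
print([(d["position"],d["conf"]) for d in models.place_of("scene","ball_center")+models.place_of("top","ball_center")])
print([(d["position"],d["conf"]) for d in models.place_of("scene","cup")+models.place_of("top","cup")])
E
```

```text
29.975 [ 412.97841869 -302.40299096  508.17861083] 60.036134490060775 [-0.31679438  0.70395712 -0.41365779]
[([531.2, -196.0, -0.0], 0.9), ([490.2, 23.6, 0.2], 0.79), ([377.3, -203.5, -1.6], 0.77), ([377.2, -202.1, -0.6], 0.91), ([532.8, -197.4, -2.8], 0.9), ([487.4, 30.5, -5.1], 0.67)]
[([490.1, 26.4, -1.7], 0.54), ([644.6, 152.7, 14.2], 0.4)]
[([495.1, -304.6, -4.3], 0.76), ([492.8, -304.1, 2.9], 0.71)]
```

View pics/s20.png

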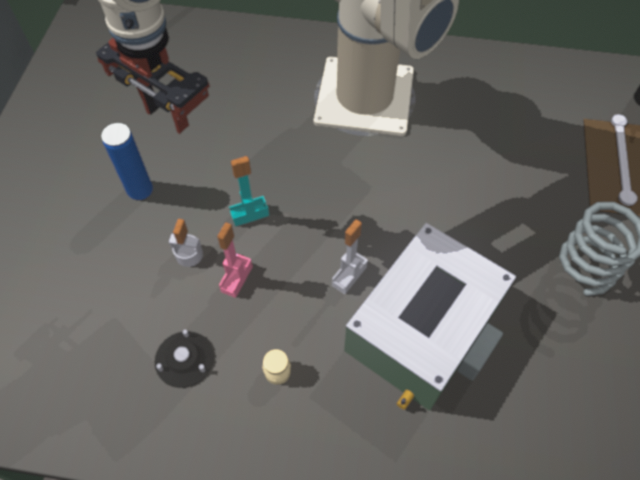

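View pics/t20.png

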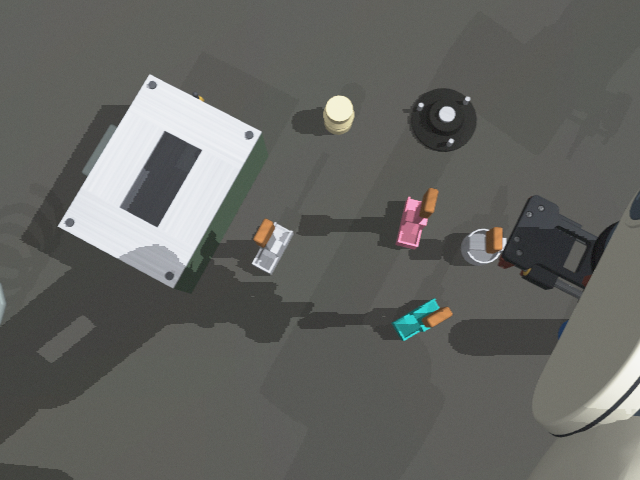

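View pics/s20c.png

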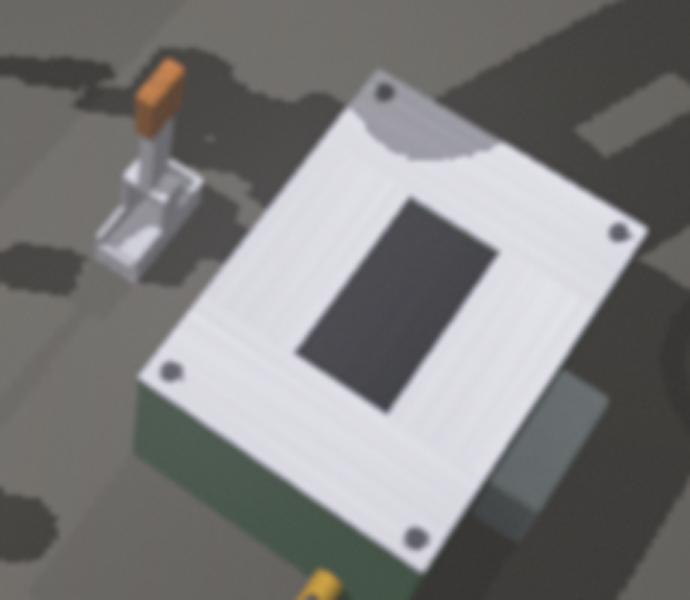

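```bash
python3 - <<'E'
from h import *
im=viewer.get_image("top"); c=im["color"][120:240,110:215,::-1]
print(proj(im,[644.6,152.7,15]))
d=np.clip((c.astype(float)-30)*4,0,255).astype(np.uint8)
cv2.imwrite("pics/slot.png",cv2.resize(d,None,fx=5,fy=5,interpolation=cv2.INTER_CUBIC))
print(readout.get_obs()["qvel"].round(4))
E
```

```text
[199.76997267 155.85132796]
[-0.0065  0.0016 -0.003   0.0006 -0.0003 -0.001 ]
```

View pics/slot.png

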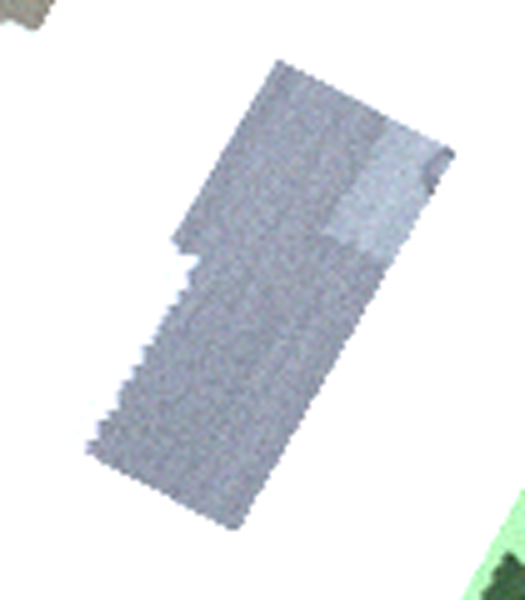

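```bash
python3 - <<'E'
from h import *
print(workorder.close_job())
E
```

```text
the job is handed in; nothing more can be done
None
```

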